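# Unplug the steam cleaner and lift off its safety filler cap

## Task

The steam cleaner on the worktop needs refilling. First pull its red safety plug straight up out of the socket and put it down on the worktop beside the machine; then press the round filler cap down against its spring, turn it a sixth of a turn anticlockwise (seen from above) to free it, and lift it straight up. Finish still holding the cap level over the open neck, about 8 cm above where it sat, ready for me to pour, and leave the other things on the worktop where they are.

Things in the scene. Friction and masses are not known exactly. Their poses are not given: they have to be found in the camera images.
- unit: Compact steam cleaner that cannot be moved: white and grey rounded housing 150 (x) x 240 (y) x 70 mm high on the worktop. Origin at the centre of its underside; x points from its front (black dial, vents) to its back, y to its left, z up. The filler neck with the cap stands on its top at y = +55 mm, the plug's socket at y = -65 mm (both at x = 0).
- neck (a point): Centre of the filler neck's mouth, on its axis, 110 mm above the worktop: a steel collar, 52 mm diameter, 40 mm high. Inside, a spring pushes the cap up. The cap turns only while pressed 5 mm or more below its seat (8.5 mm at most; 5 N to start, 9.5 N at 5 mm, 12.5 N at 8.5 mm), 60 degrees anticlockwise from above to a stop; within about 7 degrees of there it lifts out.
- cap_grip (a point): Centre of the safety cap's grip bar, on the cap's axis, 141 mm above the worktop when seated. The bar is orange, upright, 52 mm long (along x), 18 mm thick (y); its top is 14 mm above this point. It stands on a black disc of 60 mm diameter, whose top face is 13 mm below this point; a skirt under it covers the collar. z is up along the axis.
- cap_mark (a point): Point at the end of the cap's grip bar that bears a white mark, 25 mm from the bar's centre along the bar's x axis.
- plug_center (a point): Centre of the red safety plug, half-way up its 58 mm, 105 mm above the worktop when plugged in, axes then as the steam cleaner's. Its upright grip, 14 mm thick (x) and 36 mm long (y), ends 29 mm above this point; a flange 26 x 40 mm, 4 mm thick, has its underside 5 mm below it; the blade, 12 x 20 mm, reaches 29 mm below it.
- socket (a point): Centre of the top face of the plug's socket, a black block 40 (x) x 56 (y) mm, 100 mm above the worktop.
- salt_shaker_center (a point): Bystander: glass salt shaker with a grey top, 44 mm diameter, 90 mm high; point at its centre.
- spice_tin_2_center (a point): Bystander: dark round tin with a black lid, 69 mm diameter, 70 mm high; point at its centre.
- plug: The red safety plug, about 50 g; origin on its axis at the underside of its flange, which sits on the socket. Two sprung rollers hold the blade; 10 to 20 N straight up pulls it out, and the blade is clear after 24 mm.
- cap: The whole safety cap, about 80 g; origin on its axis at the foot of its stem, 43 mm below the bar's centre and 12 mm below the neck's mouth when seated; x along the bar. Locked, its x axis is turned +60 degrees (anticlockwise from above) from the steam cleaner's x, in line with a red mark on the housing; free, +120 degrees, in line with a green mark.
- zinc_can_center (a point): Bystander: small grey metal milk can with a lid and two ears, 72 x 92 mm, 127 mm high; point at its centre.
Things that resemble listed ones, but are neither listed nor needed, are in the scene too. Of the things that look like the plug, the largest one is meant. Leave any blue look-alike of the cap alone.

How it is judged:
By the outcome, as a careful person would: the job done as asked, in the order asked, and still so for the second after the job is handed in, while the arm keeps its last pose, push and grip.
It also fails if it takes over 48 s, if anything falls off the work surface, if the arm or the gripper's body presses on something with over 40 N, if the wrist force passes 120 N, or if a joint passes its speed limit or range.

## Robot

A 6-joint arm with a two-finger parallel gripper is mounted at the origin on a cart in front of the work surface, level with it; the furniture and walls round the work are solid. World frame = base frame: x ahead of the robot, y to its left, z up, the work surface at z = 0. Lengths are in mm, angles in rad, forces in N, time in s.
With the tool pointing down it reaches from about 350 to 775 mm from the base axis. Payload 7.3 kg.
Tool frame: the origin (TCP) lies on the centre line of the jaws, within the pads' length; the fingertips stand 17 mm ahead of it and the grasp point (between the pads) lies 2 mm behind it; z points along the fingers, y is the line along which they close (so a half turn about z gives the same grasp; the last joint's range is limited). The gripper opens to 92 mm and grips with 3 to 60 N. Pads are 19 mm wide; open, the fingers measure 130 mm over their backs; the gripper's body (75 mm by 190 mm) begins 47 mm behind the grasp point.
Start: joints at [1.046, 0.342, 1.524, -0, 1.275, -0.146], TCP at [194.134, 487.806, 243.741] pointing down, gripper open.
Joint ranges: [-2.53, 2.53], [-0.77, 2.02], [0.04, 2.7], [-1, 4.14], [0.28, 2.66], [-3.11, 3.11]. Speed limits (rad/s): [2.57, 2.57, 3.14, 3.14, 3.14, 3.14].

## Interface

Orientations are given as [roll, pitch, yaw] about the fixed x, y, z axes, in that order (R = Rz(yaw) Ry(pitch) Rx(roll)).
In Python, from plant import bot gives the robot as it stands. The module is installed in compiled form; this text tells all that it offers.
- The arm moves only by the shell command python3 -m pendant 'ROWS'. ROWS is JSON, a list of rows, each a list of 3 entries, a list of its own where there are three numbers: the shift along the world's x, y, z as a fraction of full scale, then the turn, a rotation vector about the world's x, y, z as a fraction of full scale, then the opening, from -1 (shut) to 1 (fully open), so that 0 is half open. In form: [[[tx, ty, tz], [rx, ry, rz], claw], ...]. A call has exactly 10 rows; each row shifts and turns the commanded pose from where the row before left it; what a row does not reach is not made up. Full scale, the value 1, is 30 mm for a shift and 0.12 rad for a turn. A row lasts 1/12 s, in which the tool goes at most 41.7 mm and 7.16 degrees, less where a joint would pass 70% of its speed; a pose out of reach is approached as far as the arm can. A call with a number of a shift or a turn outside -1 to 1 is refused whole. A call with a gripper value outside its range is refused whole. The fingers move at their own pace and stop on an object; the grip force is fixed at half the most. Time passes only in rows, so rows that do not move let the fingers close, or fill a call up. It gives the time, the measured TCP pose, the force, the opening and the grip force at its end, in the units of the state.
- bot.get_obs(): the state, without advancing time (a new reading comes with each control period).
- bot.capture(name): name is "side" or "top"; returns the picture (480x640x3 uint8, blue, green, red); there is no depth.
- bot.camera_params(name): a dict with "fovy" (degrees; the focal length in pixels is half the picture's height over the tangent of half this angle, whatever the lens; pixels are square), "cx", "cy" (the principal point, pixels), "camera_from_world" (4x4, takes a point from world to camera coordinates). Camera axes: x right, y down, z forward; pixel columns grow to the right and rows downward; lengths in mm; the calibration is good to about 2 mm. A picture is of the moment at which its call begins. camera_params takes no time and is no camera call.
- bot.close_job(): hands the job in; it is judged then, once.
The state is a dict: "time": time; "joint_positions": joint angles; "dq": joint speeds; "tau": joint torques, N m; "tool_pos": TCP position; "tcp_rot": TCP orientation; "contact_force": force on the tool from outside, world axes, zero at the start; "moment": the same for the moment, N m; "grip_width": finger opening in mm; "finger_force": force on a finger pad.
Only numpy, scipy, OpenCV 4.12 (cv2) and the standard library are available. Lean on these libraries where they do the work, as an engineer would, in place of code of your own. Each camera call takes 0.05 s, during which the arm holds its last target. There are 200 camera calls.

## Working session

There is one attempt and no reset: what is moved stays moved. The work goes in short steps, Python scripts to look and compute and a shell command to move; the robot and the scene stay as the last step left them, time stands still between calls to the robot, and variables do not carry over. Pictures are saved under pics/ and viewed, at most 10 in all, crops included, and the job is handed in when it is done.

```bash
mkdir -p pics; python3 - <<'E'
from plant import bot
import cv2
for n in("side","top"):
    im=bot.capture(n); cv2.imwrite(f"pics/{n}0.png",im)
    p=bot.camera_params(n); print(n,p)
print(bot.get_obs())
E
```

```text
side {'fovy': 54.27495935138798, 'cx': 323.35575138397763, 'cy': 228.29047216214786, 'camera_from_world': array([[ 9.82969873e-01, -1.83183874e-01, -1.46252379e-02,
        -5.23937138e+02],
       [-8.72794367e-02, -3.95340771e-01, -9.14378464e-01,
         1.36922577e+02],
       [ 1.61717437e-01,  9.00082964e-01, -4.04596253e-01,
         1.02800859e+03],
       [ 0.00000000e+00,  0.00000000e+00,  0.00000000e+00,
         1.00000000e+00]])}
top {'fovy': 56.77427712274468, 'cx': 324.3193964308527, 'cy': 235.84763828261143, 'camera_from_world': array([[-9.58228669e-03, -9.99932096e-01, -6.63198328e-03,
        -8.10208988e+00],
       [-9.95815767e-01,  1.01451891e-02, -9.08186851e-02,
         5.05554296e+02],
       [ 9.08798008e-02,  5.73398284e-03, -9.95845361e-01,
         1.15871376e+03],
       [ 0.00000000e+00,  0.00000000e+00,  0.00000000e+00,
         1.00000000e+00]])}
{'time': 0.1, 'joint_positions': array([ 1.04600625e+00,  3.42637483e-01,  1.52489602e+00,  2.60601449e-06,
        1.27541530e+00, -1.45987092e-01]), 'dq': array([ 0.00159922, -0.0017391 , -0.00153125, -0.00019671, -0.00154576,
       -0.00168013]), 'tau': array([ 1.25184466e-03, -4.32003486e+01, -2.44693923e+01,  7.19149760e-02,
        5.26743138e-02, -4.30763521e-05]), 'tool_pos': array([193.95294901, 487.50100548, 243.13141886]), 'tcp_rot': array([-3.14025129e+00, -1.99744127e-04,  2.76278877e+00]), 'contact_force': array([ 0.46182236, -0.58012691, -0.01668023]), 'moment': array([ 0.00582422,  0.0254724 , -0.02611488]), 'finger_force': 0.0, 'grip_width': 91.85524364112595}
```

View pics/top0.png

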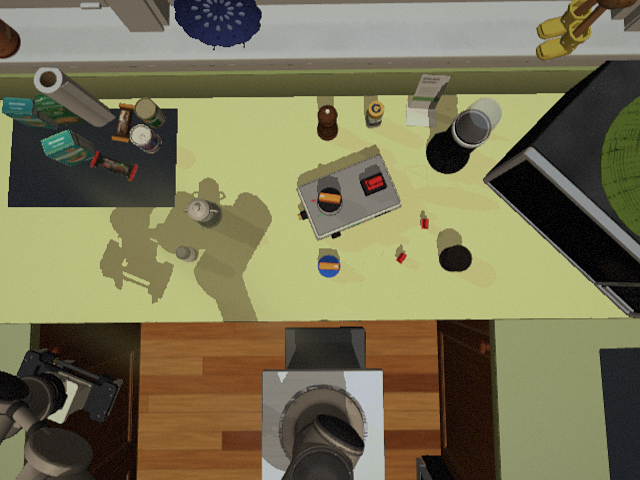

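View pics/side0.png

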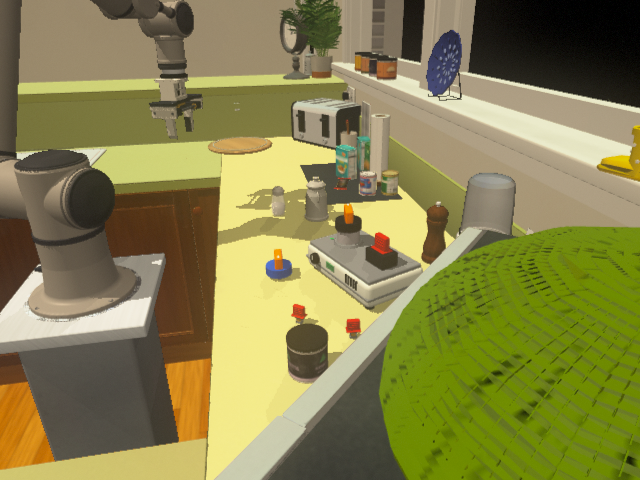

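The top view shows the unit at about (350,197), with the cap's orange bar at (329,200), the plug at (374,183), the blue look-alike at (329,266), and small red plugs at (424,223) and (401,257). In the side view the cap is at (348,213) and the plug at (381,243). Next I'll measure with masks.

```bash
cat > h.py <<'E'
import numpy as np,cv2
from plant import bot
def ray(n,uv):
    p=bot.camera_params(n);f=240/np.tan(np.radians(p["fovy"]/2));T=p["camera_from_world"]
    d=np.array([(uv[0]-p["cx"])/f,(uv[1]-p["cy"])/f,1.]);R=T[:3,:3]
    return -R.T@T[:3,3],R.T@d
def onz(n,uv,z):
    o,d=ray(n,uv);return (o+d*(z-o[2])/d[2])
def tri(a,b):
    A=[];B=[]
    for n,uv in(("top",a),("side",b)):
        o,d=ray(n,uv);d/=np.linalg.norm(d);P=np.eye(3)-np.outer(d,d);A.append(P);B.append(P@o)
    return np.linalg.lstsq(np.vstack(A),np.hstack(B),rcond=None)[0]
def proj(n,X):
    p=bot.camera_params(n);f=240/np.tan(np.radians(p["fovy"]/2));c=p["camera_from_world"]@np.append(X,1)
    return np.array([p["cx"]+f*c[0]/c[2],p["cy"]+f*c[1]/c[2]])
def blobs(im,lo,hi,box,amin=8):
    x0,y0,x1,y1=box;h=cv2.cvtColor(im,cv2.COLOR_BGR2HSV);m=cv2.inRange(h,lo,hi);k=np.zeros_like(m);k[y0:y1,x0:x1]=m[y0:y1,x0:x1]
    out=[]
    for c in cv2.findContours(k,cv2.RETR_EXTERNAL,cv2.CHAIN_APPROX_NONE)[0]:
        if len(c)>=amin: out.append((cv2.contourArea(c),np.round(cv2.minAreaRect(c)[0],1),np.round(cv2.minAreaRect(c)[1],1),round(cv2.minAreaRect(c)[2]),cv2.boundingRect(c)))
    return out
E
python3 - <<'E'
from h import *
t=cv2.imread("pics/top0.png");s=cv2.imread("pics/side0.png")
R=((0,150,80),(6,255,255));O=((9,150,120),(20,255,255))
for n,im,b in(("top",t,(290,150,440,280)),("side",s,(250,190,430,350))):
    for k,c in(("red",R),("or",O)):
        for q in blobs(im,*c,b):print(n,k,q)
A=cv2.resize(t[145:245,285:410],None,fx=4.8,fy=4.8,interpolation=cv2.INTER_CUBIC);cv2.imwrite("pics/ct.png",A)
B=cv2.resize(s[195:310,300:425],None,fx=4.8,fy=4.8,interpolation=cv2.INTER_CUBIC);cv2.imwrite("pics/cs.png",B)
E
```

```text
top red (42.0, array([400.9, 257.4]), array([5.6, 9.2]), 37, (397, 253, 9, 10))
top red (32.5, array([424.5, 223.5]), array([9., 5.]), 90, (422, 219, 6, 10))
top red (149.0, array([374.1, 182.6]), array([10.5, 17.3]), 70, (365, 176, 18, 15))
top or (97.0, array([328.5, 266. ]), array([ 6., 19.]), 90, (319, 263, 20, 7))
top or (6.0, array([299.5, 216.2]), array([4.4, 2.2]), 72, (298, 214, 4, 5))
top or (127.0, array([329.5, 197.3]), array([21.1,  8.1]), 8, (319, 193, 22, 10))
side red (96.0, array([352.5, 325.5]), array([13., 13.]), 90, (346, 319, 14, 14))
side red (8.5, array([297.3, 315.9]), array([11.3,  2.2]), 22, (292, 313, 12, 6))
side red (16.0, array([298.1, 306.1]), array([9.9, 2.6]), 16, (293, 304, 11, 5))
side red (191.0, array([382.3, 243.9]), array([21. , 17.4]), 27, (371, 233, 21, 21))
side or (3.0, array([352.5, 334.5]), array([1., 3.]), 90, (351, 334, 4, 2))
side or (0.0, array([359.1, 324. ]), array([10. ,  0.9]), 84, (359, 319, 2, 11))
side or (3.0, array([298.3, 319.6]), array([2.2, 2.7]), 63, (297, 318, 4, 3))
side or (0.0, array([292.2, 315. ]), array([3.6, 1.9]), 56, (291, 313, 4, 4))
side or (12.5, array([303.9, 311.9]), array([11.7,  3.5]), 82, (302, 306, 5, 13))
side or (125.5, array([278. , 258.5]), array([19.,  8.]), 90, (274, 249, 9, 20))
side or (138.5, array([348.5, 213. ]), array([ 9., 20.]), 0, (344, 203, 10, 21))
```

View pics/ct.png

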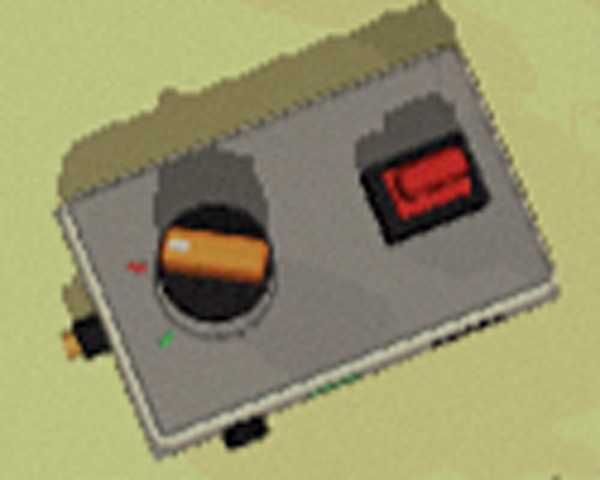

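View pics/cs.png

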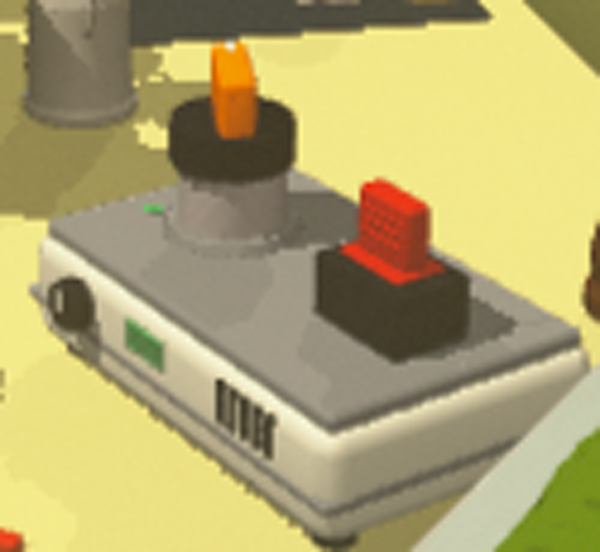

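The crops show the mark at the bar's left (+y) end next to the red mark, so the cap is locked. The housing edges give a unit yaw of about 22° and the bar about 82°. The plug's grip top is at crop pixel (435,172).

```bash
python3 - <<'E'
from h import *
from scipy.optimize import least_squares
t=cv2.imread("pics/top0.png")
np.set_printoptions(precision=1,suppress=True)
print("camtop",ray("top",(0,0))[0])
cap=tri((329.5,197.3),(348.5,213));print("cap tri",cap,onz("top",(329.5,197.3),153))
a=np.radians(8);v=np.array([np.cos(a),np.sin(a)])*10.5
p1,p2=[onz("top",np.array((329.5,197.3))+s*v,153) for s in(1,-1)];d=p2-p1;print("bar yaw",np.degrees(np.arctan2(d[1],d[0])),np.linalg.norm(d))
# side crop points -> pixel (crop*1/4.8 + offset)
sp=lambda x,y:((x+.5)/4.8+299.5,(y+.5)/4.8+194.5)
tp=lambda x,y:((x+.5)/4.8+284.5,(y+.5)/4.8+144.5)
print("black disc top ctr",onz("top",tp(215,264),126))
print("plug grip top",onz("top",tp(436,172),134),"side",onz("side",sp(395,196),134))
print("bar top side",onz("side",sp(232,62),155), "disc side",onz("side",sp(232,125),128))
print("socket ctr",onz("top",tp(426,190),100))
c=[onz("top",tp(*q),70) for q in((62,207),(458,47),(556,285),(158,448))];print(np.array(c),np.mean(c,0))
for i,j in((0,1),(3,2)):
    e=c[i]-c[j];print(np.degrees(np.arctan2(-e[0],e[1])),np.linalg.norm(e))
E
```

```text
camtop [ 398.1  -19.9 1199.8]
cap tri [587.3 -27.1 142.6] [585.8 -27.1 153. ]
bar yaw 81.2864767411166 50.105976257406496
black disc top ctr [584.9 -27.  126. ]
plug grip top [ 629.6 -139.5  134. ] side [ 629.9 -139.3  134. ]
bar top side [586.  -25.1 155. ] disc side [583.7 -35.7 128. ]
socket ctr [ 627.4 -137.9  100. ]
[[ 626.6   54.6   70. ]
 [ 712.  -160.    70. ]
 [ 581.4 -209.7   70. ]
 [ 496.     4.    70. ]] [604.  -77.7  70. ]
21.70415617063653 230.96134808759214
21.77801119433893 230.11702563121023
```

```bash
python3 -m pendant '[[[0.3,-0.5,0],[0,0,-0.3],0.2],[[0.7,-1,0],[0,0,-0.3],0.2],[[0.7,-1,0],[0,0,-0.3],0.2],[[0.7,-1,0],[0,0,-0.3],0.2],[[0.7,-1,0],[0,0,-0.3],0.2],[[0.7,-1,0],[0,0,-0.3],0.2],[[0.7,-1,0],[0,0,-0.3],0.2],[[0.7,-1,0],[0,0,-0.3],0.2],[[0.7,-1,0],[0,0,-0.3],0.2],[[0.7,-1,0],[0,0,-0.3],0.2]]'
python3 -m pendant '[[[0.7,-1,0],[0,0,-0.3],0.2],[[0.7,-1,0],[0,0,-0.3],0.2],[[0.7,-1,0],[0,0,-0.3],0.2],[[0.7,-1,0],[0,0,-0.3],0.2],[[0.7,-1,0],[0,0,-0.3],0.2],[[0.7,-1,0],[0,0,-0.3],0.2],[[0.7,-1,0],[0,0,-0.3],0.2],[[0.7,-1,0],[0,0,-0.3],0.2],[[0.7,-1,0],[0,0,-0.3],0.2],[[0.3,-0.5,0],[0,0,-0.3],0.2]]'
```

```text
time: 0.93
tool_pos: [392.6, 201.1, 243.6]
tcp_rot: [-3.141, -0.0, 2.401]
contact_force: [0.2, 1.3, 0.3]
grip_width: 54.8
finger_force: 0.0
time: 1.77
tool_pos: [591.7, -85.9, 242.8]
tcp_rot: [-3.141, 0.001, 2.039]
contact_force: [-1.0, -0.0, -0.3]
grip_width: 55.0
finger_force: 0.0
```

```bash
python3 -m pendant '[[[0.63,-0.885,0],[0,0,-0.37],0.2],[[0.63,-0.885,0],[0,0,-0.37],0.2],[[0,0,-0.5],[0,0,0],0.2],[[0,0,-0.9],[0,0,0],0.2],[[0,0,-0.9],[0,0,0],0.2],[[0,0,-0.5],[0,0,0],0.2],[[0,0,-0.3],[0,0,0],0.2],[[0,0,0],[0,0,0],0.2],[[0,0,0],[0,0,0],0.2],[[0,0,0],[0,0,0],0.2]]'
python3 - <<'E'
from h import *
A=[cv2.resize(bot.capture(n)[y:y+120,x:x+120],None,fx=3.3,fy=3.3,interpolation=cv2.INTER_CUBIC) for n,x,y in(("top",310,130),("side",320,150))]
cv2.imwrite("pics/p1.png",np.hstack(A)); print(bot.get_obs()["tool_pos"])
E
```

```text
time: 2.6
tool_pos: [628.7, -135.5, 152.2]
tcp_rot: [3.14, 0.002, 1.954]
contact_force: [0.3, -0.1, -0.4]
grip_width: 54.8
finger_force: 0.0
[ 628.63673893 -135.46468     152.31261614]
```

View pics/p1.png

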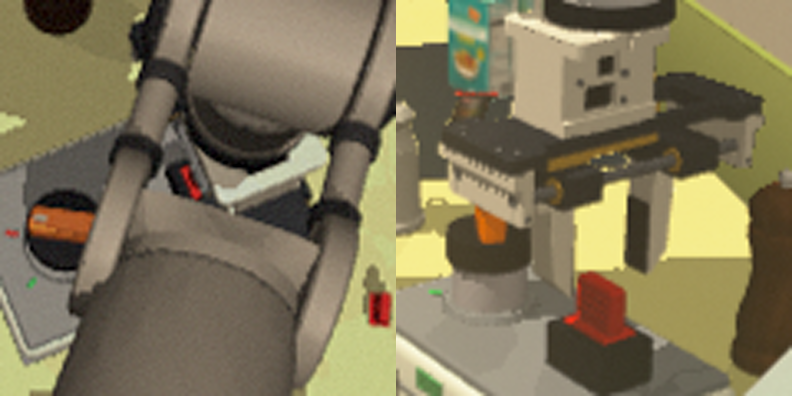

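The picture shows the fingers straddling the red grip (about (602,300) in the composite) with clearance on both sides. I'll descend and close.

```bash
python3 -m pendant '[[[0.03,-0.12,-0.3],[0,0,0],0.2],[[0,0,-0.4],[0,0,0],0.2],[[0,0,-0.22],[0,0,0],0.2],[[0,0,0],[0,0,0],-0.3],[[0,0,0],[0,0,0],-1],[[0,0,0],[0,0,0],-1],[[0,0,0],[0,0,0],-1],[[0,0,0],[0,0,0],-1],[[0,0,0],[0,0,0],-1],[[0,0,0],[0,0,0],-1]]'
```

```text
time: 3.53
tool_pos: [630.4, -138.5, 124.0]
tcp_rot: [3.137, 0.001, 1.954]
contact_force: [4.8, 2.4, -1.1]
grip_width: 13.8
finger_force: 29.8
```

```bash
python3 -m pendant '[[[-0.03,0,0.15],[0,0,0],-1],[[0,0,0.15],[0,0,0],-1],[[0,0,0.15],[0,0,0],-1],[[0,0,0.15],[0,0,0],-1],[[0,0,0.2],[0,0,0],-1],[[0,0,0.3],[0,0,0],-1],[[0,0,0.3],[0,0,0],-1],[[0,0,0.4],[0,0,0],-1],[[0,0,0.4],[0,0,0],-1],[[0,0,0],[0,0,0],-1]]'
python3 - <<'E'
from h import *
im=bot.capture("side");np.set_printoptions(suppress=True)
for q in blobs(im,(0,150,80),(6,255,255),(330,120,460,300)):print(q)
A=cv2.resize(im[140:300,320:480],None,fx=3.3,fy=3.3,interpolation=cv2.INTER_CUBIC)
cv2.imwrite("pics/p2.png",A)
E
```

```text
time: 4.37
tool_pos: [628.9, -139.5, 192.4]
tcp_rot: [3.138, 0.003, 1.954]
contact_force: [1.1, 0.3, -0.8]
grip_width: 13.7
finger_force: 30.0
(10.5, array([379.2, 219.6]), array([15.8,  4.1]), 18, (372, 216, 16, 8))
(36.0, array([386.5, 210.5]), array([13.,  5.]), 90, (384, 204, 6, 14))
```

View pics/p2.png

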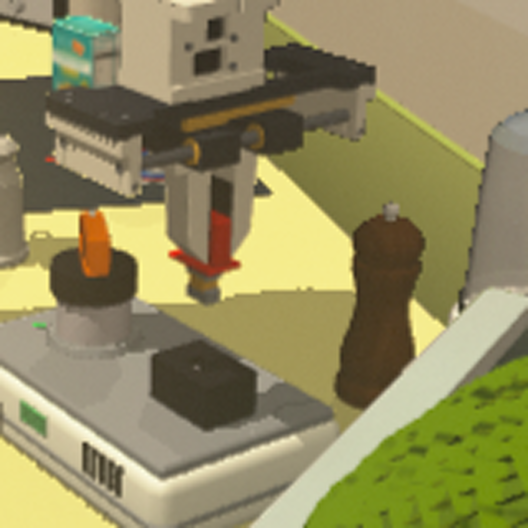

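The plug is out of the socket, hanging upright in the fingers. I'll set it on the clear worktop in front of the machine at about (460,-131), away from the small red plugs and the blue cap.

```bash
python3 -m pendant '[[[-0.6,0.05,0],[0,0,0],-1],[[-1,0.05,0],[0,0,0],-1],[[-1,0.05,0],[0,0,0],-1],[[-1,0.05,0],[0,0,0],-1],[[-1,0.05,0],[0,0,0],-1],[[-0.7,0.04,0],[0,0,0],-1],[[-0.3,0,-0.6],[0,0,0],-1],[[0,0,-1],[0,0,0],-1],[[0,0,-1],[0,0,0],-1],[[0,0,-0.8],[0,0,0],-1]]'
python3 -m pendant '[[[0,0,-0.5],[0,0,0],-1],[[0,0,-0.35],[0,0,0],-1],[[0,0,-0.2],[0,0,0],-1],[[0,0,0],[0,0,0],-1],[[0,0,0],[0,0,0],-1],[[0,0,-0.02],[0,0,0],-1],[[0,0,-0.02],[0,0,0],-1],[[0,0,-0.02],[0,0,0],-1],[[0,0,0],[0,0,0],-1],[[0,0,0],[0,0,0],-1]]'
```

```text
time: 5.25
tool_pos: [458.8, -129.9, 85.4]
tcp_rot: [-3.141, -0.001, 1.954]
contact_force: [0.2, -0.4, -0.2]
grip_width: 14.1
finger_force: 30.0
time: 6.08
tool_pos: [460.0, -130.2, 54.1]
tcp_rot: [3.141, 0.0, 1.954]
contact_force: [-0.5, -0.1, -1.1]
grip_width: 13.3
finger_force: 30.0
```

```bash
python3 -m pendant '[[[0,0,-0.07],[0,0,0],-1],[[0,0,-0.04],[0,0,0],-1],[[0,0,-0.03],[0,0,0],-1],[[0,0,-0.03],[0,0,0],-1],[[0,0,0],[0,0,0],-1],[[0,0,0],[0,0,0],-1],[[0,0,0],[0,0,0],-1],[[0,0,0],[0,0,0],-1],[[0,0,0],[0,0,0],-1],[[0,0,0],[0,0,0],-1]]'
```

```text
time: 6.92
tool_pos: [460.0, -130.2, 48.8]
tcp_rot: [3.141, 0.0, 1.954]
contact_force: [-0.2, -1.2, -1.7]
grip_width: 13.8
finger_force: 30.0
```

```bash
python3 -m pendant '[[[0,0,-0.03],[0,0,0],-1],[[0,0,-0.02],[0,0,0],-1],[[0,0,0],[0,0,0],-1],[[0,0,0],[0,0,0],-1],[[0,0,0],[0,0,0],-1],[[0,0,0],[0,0,0],-1],[[0,0,0],[0,0,0],-1],[[0,0,0],[0,0,0],-1],[[0,0,0],[0,0,0],-1],[[0,0,0],[0,0,0],-1]]'; python3 - <<'E'
from h import *
for i in range(4): bot.capture("top"); print(bot.get_obs()["contact_force"].round(1),bot.get_obs()["tool_pos"].round(1))
im=bot.capture("side")
cv2.imwrite("pics/p3.png",cv2.resize(im[180:330,230:400],None,fx=3.5,fy=3.5,interpolation=cv2.INTER_CUBIC))
E
```

```text
time: 7.75
tool_pos: [460.1, -130.2, 47.6]
tcp_rot: [3.141, 0.0, 1.954]
contact_force: [-1.5, 1.3, 5.3]
grip_width: 13.6
finger_force: 30.0
[-0.7  0.5  4.4] [ 460.1 -130.2   47.6]
[-1.   1.1  5.5] [ 460.1 -130.2   47.7]
[-1.5  0.5  5.3] [ 460.1 -130.2   47.6]
[-1.4  0.6  6.3] [ 460.1 -130.2   47.6]
```

View pics/p3.png

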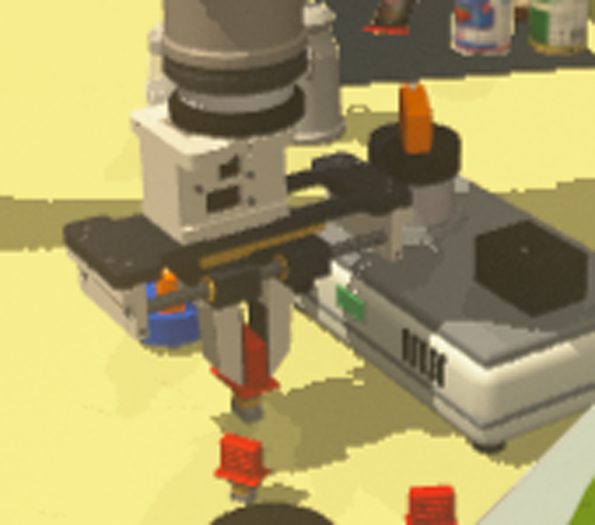

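Contact is about 5 N with the plug upright on the worktop, its blade foot at crop pixel (247,408). I'll release gently and retreat straight up.

```bash
python3 -m pendant '[[[0,0,0.01],[0,0,0],-0.75],[[0,0,0],[0,0,0],-0.65],[[0,0,0],[0,0,0],-0.55],[[0,0,0],[0,0,0],-0.4],[[0,0,0],[0,0,0],-0.2],[[0,0,0],[0,0,0],-0.1],[[0,0,0.1],[0,0,0],-0.1],[[0,0,0.3],[0,0,0],-0.1],[[0,0,0.7],[0,0,0],-0.1],[[0,0,1],[0,0,0],-0.1]]'
python3 -m pendant '[[[0,0,1],[0,0,0],0],[[0,0,1],[0,0,0],0],[[0,0,1],[0,0,0],0],[[0,0,0.6],[0,0,0],0],[[0.2,0.3,0],[0,0,-0.5],0],[[0.8,0.7,0],[0,0,-1],0],[[0.8,0.7,0],[0,0,-1],0],[[0.8,0.7,0],[0,0,-1],0],[[0.6,0.4,0],[0,0,-0.8],0],[[0,0,0],[0,0,0],0]]'
python3 - <<'E'
from h import *
im=bot.capture("side")
cv2.imwrite("pics/p4.png",cv2.resize(im[130:330,230:420],None,fx=3,fy=3,interpolation=cv2.INTER_CUBIC))
E
```

```text
time: 8.83
tool_pos: [458.6, -129.6, 110.2]
tcp_rot: [-3.139, -0.003, 1.954]
contact_force: [1.1, -0.0, -0.7]
grip_width: 41.1
finger_force: 0.0
time: 9.67
tool_pos: [558.4, -43.8, 219.1]
tcp_rot: [3.139, -0.001, 1.436]
contact_force: [-0.6, 0.1, 0.4]
grip_width: 46.5
finger_force: 0.0
```

View pics/p4.png

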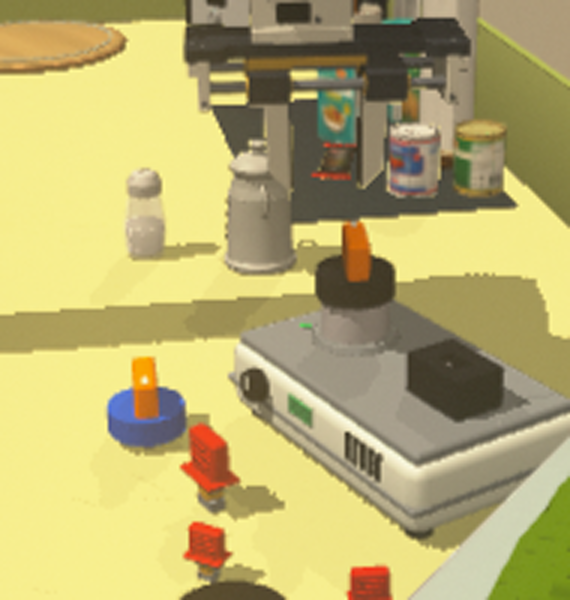

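The plug stands on the worktop at crop pixel (210,468) in front of the machine, and the other things are undisturbed. The gripper is now going to the cap at (586,-27) with yaw 1.427.

```bash
python3 -m pendant '[[[0.46,0.28,0],[0,0,-0.08],0],[[0.46,0.28,0],[0,0,0],0],[[0,0,-0.6],[0,0,0],0],[[0,0,-0.7],[0,0,0],0],[[0,0,-0.5],[0,0,0],0],[[0,0,-0.3],[0,0,0],0],[[0,0,-0.2],[0,0,0],0],[[0,0,0],[0,0,0],0],[[0,0,0],[0,0,0],0],[[0,0,0],[0,0,0],0]]'
```

```text
time: 10.55
tool_pos: [584.0, -29.7, 150.7]
tcp_rot: [3.14, 0.0, 1.428]
contact_force: [-0.1, 0.1, 1.1]
grip_width: 46.1
finger_force: 0.0
```

```bash
python3 -m pendant '[[[0.07,0.08,-0.12],[0,0,0],0],[[0,0,0],[0,0,0],0],[[0,0,0],[0,0,0],-0.4],[[0,0,0],[0,0,0],-1],[[0,0,0],[0,0,0],-1],[[0,0,0],[0,0,0],-1],[[0,0,0],[0,0,0],-1],[[0,0,0],[0,0,0],-1],[[0,0,0],[0,0,0],-1],[[0,0,0],[0,0,0],-1]]'
```

```text
time: 11.38
tool_pos: [585.7, -27.0, 146.0]
tcp_rot: [3.141, 0.0, 1.428]
contact_force: [-0.7, 0.6, 0.5]
grip_width: 18.0
finger_force: 30.0
```

```bash
python3 -m pendant '[[[0,0,-0.05],[0,0,0],-1],[[0,0,-0.05],[0,0,0],-1],[[0,0,-0.05],[0,0,0],-1],[[0,0,-0.05],[0,0,0],-1],[[0,0,-0.04],[0,0,0],-1],[[0,0,0],[0,0,0],-1],[[0,0,0],[0,0,0],-1],[[0,0,0],[0,0,0],-1],[[0,0,0],[0,0,0],-1],[[0,0,0],[0,0,0],-1]]'
```

```text
time: 12.22
tool_pos: [585.8, -27.0, 139.9]
tcp_rot: [3.14, 0.0, 1.428]
contact_force: [-2.1, -0.3, 8.5]
grip_width: 17.7
finger_force: 30.0
```

```bash
python3 -m pendant '[[[0,0,-0.05],[0,0,0],-1],[[0,0,-0.05],[0,0,0],-1],[[0,0,0],[0,0,0],-1],[[0,0,0],[0,0,0],-1],[[0,0,0],[0,0,0],-1],[[0,0,0],[0,0,0],-1],[[0,0,0],[0,0,0],-1],[[0,0,0],[0,0,0],-1],[[0,0,0],[0,0,0],-1],[[0,0,0],[0,0,0],-1]]'; python3 -c "
from h import *
for i in range(4): bot.capture('top');o=bot.get_obs();print(o['contact_force'].round(1),o['tool_pos'].round(2))"
```

```text
time: 13.05
tool_pos: [585.8, -27.0, 137.4]
tcp_rot: [3.14, 0.0, 1.429]
contact_force: [-3.7, 0.4, 13.1]
grip_width: 17.7
finger_force: 30.0
[-3.4  1.1 12.6] [585.81 -27.04 137.44]
[-4.2  0.1 12.5] [585.82 -27.03 137.43]
[-3.8  0.5 13.2] [585.79 -27.02 137.44]
[-3.5 -0.7 12.8] [585.8  -27.02 137.44]
```

```bash
python3 -m pendant '[[[0,0,0.02],[0,0,0.2],-1],[[0,0,0],[0,0,0.4],-1],[[0,0,0],[0,0,0.6],-1],[[0,0,0],[0,0,0.6],-1],[[0,0,0],[0,0,0.6],-1],[[0,0,0],[0,0,0.6],-1],[[0,0,0],[0,0,0.6],-1],[[0,0,0],[0,0,0.6],-1],[[0,0,0],[0,0,0.6],-1],[[0,0,0],[0,0,0],-1]]'; python3 -c "
from h import *
o=bot.get_obs();print(o['contact_force'].round(1),o['moment'].round(2))"
```

```text
time: 14.08
tool_pos: [587.4, -27.2, 138.4]
tcp_rot: [3.137, 0.003, 2.008]
contact_force: [0.5, 1.0, 11.2]
grip_width: 18.1
finger_force: 30.0
[ 0.5  1.  11.2] [ 0.04 -0.12 -0.01]
```

```bash
python3 -m pendant '[[[0,0,0],[0,0,0.6],-1],[[0,0,0],[0,0,0.6],-1],[[0,0,0],[0,0,0.6],-1],[[0,0,0],[0,0,0.6],-1],[[0,0,0],[0,0,0.6],-1],[[0,0,0],[0,0,0.5],-1],[[0,0,0],[0,0,0.4],-1],[[0,0,0],[0,0,0],-1],[[0,0,0],[0,0,0],-1],[[0,0,0],[0,0,0],-1]]'; python3 -c "
from h import *
o=bot.get_obs();print(o['contact_force'].round(1),o['moment'].round(2))"
```

```text
time: 14.92
tool_pos: [587.9, -26.5, 138.6]
tcp_rot: [3.137, 0.005, 2.472]
contact_force: [2.1, 2.9, 10.2]
grip_width: 17.7
finger_force: 30.0
[ 2.1  2.9 10.2] [ 0.61 -0.41 -0.05]
```

```bash
python3 -m pendant '[[[-0.03,-0.01,0],[0,0,0.2],-1],[[-0.03,-0.01,0],[0,0,0.15],-1],[[0,0,0],[0,0,0],-1],[[0,0,0],[0,0,0],-1],[[0,0,0],[0,0,0],-1],[[0,0,0],[0,0,0],-1],[[0,0,0],[0,0,0],-1],[[0,0,0],[0,0,0],-1],[[0,0,0],[0,0,0],-1],[[0,0,0],[0,0,0],-1]]'; python3 -c "
from h import *
o=bot.get_obs();print(o['contact_force'].round(1),o['moment'].round(2))
bot.capture('side');im=bot.capture('side')
cv2.imwrite('pics/p5.png',cv2.resize(im[170:270,300:420],None,fx=5,fy=5,interpolation=cv2.INTER_CUBIC))"
```

```text
time: 15.75
tool_pos: [587.7, -26.0, 138.7]
tcp_rot: [3.133, 0.007, 2.514]
contact_force: [8.7, 7.5, 7.3]
grip_width: 17.6
finger_force: 30.1
[8.7 7.5 7.3] [ 1.43 -1.59 -0.26]
```

View pics/p5.png

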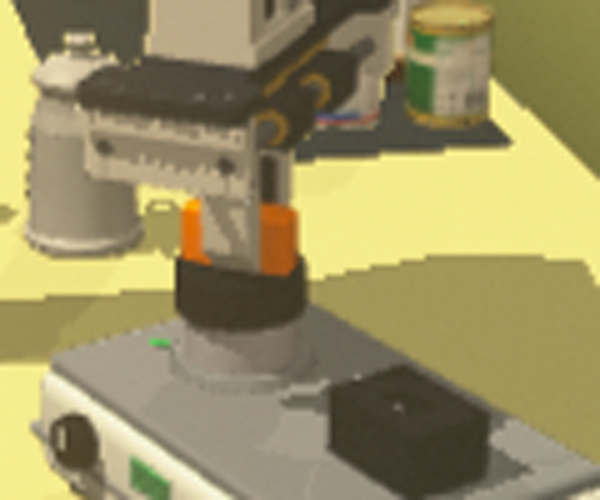

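The bar is turned across, towards the green mark, and the rising moment shows it is at its stop. I'll ease off the stop slightly and lift.

```bash
python3 -m pendant '[[[0.04,0.02,0],[0,0,-0.2],-1],[[0,0,0],[0,0,-0.1],-1],[[0,0,0],[0,0,0],-1],[[0,0,0.1],[0,0,0],-1],[[0,0,0.1],[0,0,0],-1],[[0,0,0.1],[0,0,0],-1],[[0,0,0.1],[0,0,0],-1],[[0,0,0.1],[0,0,0],-1],[[0,0,0.1],[0,0,0],-1],[[0,0,0],[0,0,0],-1]]'; python3 -c "
from h import *
o=bot.get_obs();print(o['contact_force'].round(1),o['moment'].round(2))"
```

```text
time: 16.68
tool_pos: [587.3, -26.2, 154.9]
tcp_rot: [3.137, 0.004, 2.478]
contact_force: [6.7, 3.4, 0.4]
grip_width: 17.5
finger_force: 30.0
[6.7 3.4 0.4] [ 0.7  -1.23 -0.01]
```

```bash
python3 -m pendant '[[[0.03,0.02,0.15],[0,0,0],-1],[[0,0,0.2],[0,0,0],-1],[[0,0,0.3],[0,0,0],-1],[[0,0,0.4],[0,0,0],-1],[[0,0,0.5],[0,0,0],-1],[[0,0,0.4],[0,0,0],-1],[[0,0,0.3],[0,0,0],-1],[[0,0,0.1],[0,0,0],-1],[[0,0,0],[0,0,0],-1],[[0,0,0],[0,0,0],-1]]'; python3 -c "
from h import *
bot.capture('side')
o=bot.get_obs();print(o['contact_force'].round(1),o['tool_pos'].round(1),o['tcp_rot'])"
```

```text
time: 17.52
tool_pos: [585.6, -26.4, 224.4]
tcp_rot: [-3.141, -0.001, 2.478]
contact_force: [0.3, -0.9, -0.7]
grip_width: 17.4
finger_force: 30.0
[ 0.6 -0.8 -0.9] [585.5 -26.4 224.1] [-3.14095278e+00 -1.26344043e-03  2.47837113e+00]
```

```bash
python3 -m pendant '[[[0.02,-0.02,0.06],[0,0,0],-1],[[0,0,0],[0,0,0],-1],[[0,0,0],[0,0,0],-1],[[0,0,0],[0,0,0],-1],[[0,0,0],[0,0,0],-1],[[0,0,0],[0,0,0],-1],[[0,0,0],[0,0,0],-1],[[0,0,0],[0,0,0],-1],[[0,0,0],[0,0,0],-1],[[0,0,0],[0,0,0],-1]]'; python3 - <<'E'
from h import *
im=bot.capture("side")
cv2.imwrite("pics/p6.png",cv2.resize(im[130:330,230:420],None,fx=3,fy=3,interpolation=cv2.INTER_CUBIC))
E
```

```text
time: 18.4
tool_pos: [586.5, -27.0, 226.6]
tcp_rot: [3.141, 0.0, 2.478]
contact_force: [-0.1, 0.3, -0.7]
grip_width: 17.8
finger_force: 30.0
```

View pics/p6.png

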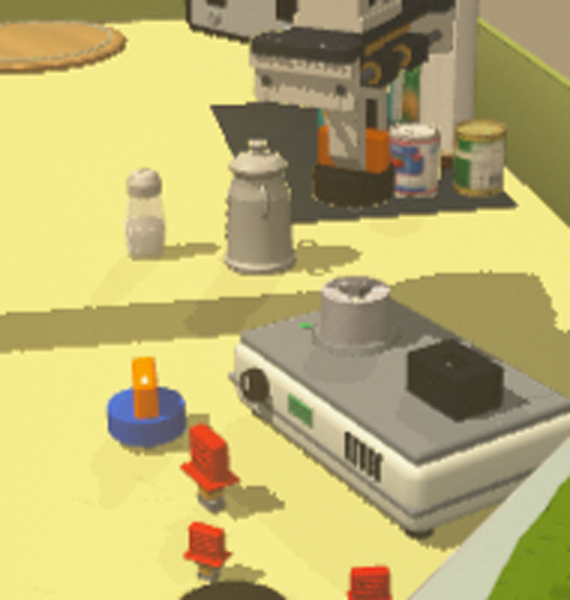

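The cap is level over the open neck, with its disc at crop pixel (355,185) and the neck at (355,290), about 80 mm up by the pixel shift. The plug is still standing on the worktop.

```bash
python3 -c "
from plant import bot
print(bot.close_job())"
```

```text
the job is handed in; nothing more can be done
None
```

The job is handed in at about 18.5 s: the red plug was pulled first and stands on the worktop in front of the machine, and the gripper holds the freed cap level over the open neck, about 80 mm above its seat, with the other things seen undisturbed.

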